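# Tip the bench dog into its tight bore

### The arm

A 7-joint arm with a two-finger parallel gripper is mounted at the origin on the work surface. World frame = base frame: x ahead of the robot, y to its left, z up, the work surface at z = 0. Lengths are in m, angles in rad, forces in N, time in s.
With the tool pointing down it reaches from about 0.35 to 0.9 m from the base axis. Payload 7.2 kg.
Tool frame: the origin (TCP) lies on the centre line of the jaws, within the pads' length; the fingertips stand 25 mm ahead of it and the grasp point (between the pads) lies 6 mm ahead of it (manip.tips_ahead is the distance from the TCP to the fingertips, in m); z points along the fingers, y is the line along which they close (so a half turn about z gives the same grasp; the last joint's range is limited). The gripper opens to 85 mm and grips with 20 to 120 N. Pads are 22 mm wide; open, the fingers measure 114 mm over their backs; the gripper's body (76 mm by 85 mm) begins 54 mm behind the grasp point. The pads swing forward as they close: fully open they stand 13 mm farther back than shut.
Start: joints at [-0.068, 0.411, -0.013, 1.596, 0.006, 1.134, -0.082], TCP at [0.625, -0, 0.256] pointing down, gripper open.
Joint ranges: [-2.95, 2.95], [-0.29, 1.99], [-1.47, 1.44], [0.14, 2.54], [-1.03, 4.17], [0.13, 1.85], [-2.86, 2.86]. Speed limits (rad/s): [2.39, 2.39, 3.01, 3.01, 3.14, 3.14, 3.14].

### API

Orientations are given as a rotation vector (axis times angle).
In Python, from rig import manip gives the robot as it stands. The module is installed in compiled form; this text tells all that it offers.
- The arm moves only by the tool send_rows, never from a script. Its argument "motion" is a list of rows, each a list of 3 entries, a list of its own where there are three numbers: the shift along the tool's x, y, z in m, then the turn, a rotation vector about the tool's x, y, z in rad, then the opening, from 0 (shut) to 1 (fully open). A call has 1 to 8 rows; each row is the pose to reach, as a shift and turn from the pose commanded when the call began, along the tool's axes at that moment; what a row does not reach only later rows make up. A row lasts 1/8 s, in which the tool goes at most 62.5 mm and 10.7 degrees, less where a joint would pass 70% of its speed; a pose out of reach is approached as far as the arm can. A call with a gripper value outside its range is refused whole. The fingers move at their own pace and stop on an object; "force" is the grip in N (left out, the last holds). Time passes only in rows, so rows that repeat a pose let the fingers close. It gives the time, the measured TCP pose, the force, the opening and the grip force at its end, in the units of the state.
- manip.sense(): the state, without advancing time (a new reading comes with each control period).
- manip.grab_frame(name): name is "scene" or "side" or "wrist"; returns a dict with "frame" (384x512x3 uint8, blue, green, red), "fovy" (degrees; the focal length in pixels is half the picture's height over the tangent of half this angle, whatever the lens; pixels are square), "cx", "cy" (the principal point, pixels), "eye" and "attitude" of the camera in the world; the wrist camera has in their place "hand_eye" (4x4, takes a point from camera to tool coordinates, whose origin is the TCP and whose axes are the flange's). Camera axes: x right, y down, z forward; pixel columns grow to the right and rows downward; lengths in m; the calibration is good to about 2 mm. A picture is of the moment at which its call begins: read the wrist's pose just before it. There is no depth.
- manip.hand_in(): hands the job in; it is judged then, once.
The state is a dict: "t": time; "joint_pos": joint angles; "joint_velocities": joint speeds; "tau": joint torques, N m; "eef_pos": TCP position; "eef_rot": TCP orientation; "contact_force": force on the tool from outside, world axes, zero at the start; "torque": the same for the moment, N m; "opening": finger opening in m; "gripper_force": force on a finger pad.
Only numpy, scipy, OpenCV 4.12 (cv2) and the standard library are available. Lean on these libraries where they do the work, as an engineer would, in place of code of your own. Each camera call takes 0.05 s, during which the arm holds its last target. There are 200 camera calls.

### The job

Draw the steel bench dog with the blue square head out of the caddy and fit it in the empty tight bore of the metal bush on the beech block: start it visibly tilted, with one edge of its foot in the bore's mouth, then straighten it and push it fully home, collar down on the bush, against the stiff red plug in the bore. The bush is adjustable and stands some way off its zero mark, so look or feel for the bore, and never press the dog there with more than about 35 N. Let go, and leave everything else on the bench where it is.

Things in the scene. Friction and masses are not known exactly. Their poses are not given: they have to be found in the camera images.
- dog: the bench dog, upright at the start: a round steel shaft 20 in diameter and 55 long with a square-cut foot, above it a steel collar 32 in diameter and 6 thick (from 55 to 61 above the foot), above that a blue square head 24 x 24, from 61 to 105 above the foot. Mass about 340 g (270 to 410). Origin at the centre of the foot, z along the shaft up to the head, x and y square to the head's faces. It stands loosely in a caddy hole, 39 deep
- caddy: fixed wooden caddy 75 (x) x 250 (y) x 45 tall, origin at the centre of its underside, with three blind holes 25 in diameter and 39 deep at y = -80, 0, +80. The three dogs stand in them in any order
- block: fixed beech block 130 (x) x 200 (y) x 68 tall, origin at the centre of its underside, z up. About y = -50 it carries the adjustable bush; at y = +60 a fixed low brass stop 32 in diameter, its top 92 above the bench
- seat (a point): the bush's ZERO MARK, fixed to the block, at the true height of the bush's flat top (80 above the bench); axes as the block's, z up. The empty bore is in an aluminium bush with a flat square top 70 x 70 on a two-way slide, locked where it was last left: the true centre of the bore's mouth lies 3 to 12 mm from this point towards +x and anywhere up to 6.5 mm to either side of it along y; no reading tells where. The vertical round bore is 21 in diameter with a sharp square rim
- plug (a joint): travel of the red plug inside the bore, in m, 0 at the start, grows downward, at most 0.016. Its top starts 42 below the bore's mouth; it moves under about 7 N and stays where it is pushed. With the dog's collar down on the bush it reads 0.013
- brass_dog: bystander: brass bench dog of the same size with a round head, standing in the caddy
- oak_dog: bystander: dark oak bench dog of the same size with a round head, standing in the caddy
- plane: bystander: wooden hand plane, 250 long, 60 wide, about 110 tall; origin at the centre of its underside
- mallet: bystander: turned wooden mallet standing on its head, 230 tall, 100 wide; origin under its centre
- wax_tin: bystander: round green tin, 72 across, 40 tall; origin under its centre
- square: bystander: try square lying flat, wooden stock 100 long, steel blade 150; origin under the stock's middle
- chisel: bystander: red-handled screwdriver 200 long lying on the bench
- offcut: bystander: wood offcut 90 x 45 x 20, origin at the centre of its underside
Not all that is in view belongs to the job. Of the things shaped like the dog, the steel one is meant.

How it is judged:
On the way, in this order (a step that is already met when the one before it is completed fails the run):
1. started edge-first: leaning 0.14 to 0.8 rad, the centre of its foot down to the level of the bore's mouth (0.5 mm above to 20 mm below), within 22 mm of the zero mark (angle between dog's own z axis and vertical between 0.14 and 0.8 rad and z of dog in the frame of seat between -0.02 and 0.0005 m and horizontal distance between dog and seat below 0.022 m), for 0.1 s.
2. the dog is straightened in the bore: upright within 0.06 rad, its foot at least 15 mm deep in it (angle between dog's own z axis and vertical below 0.06 rad and z of dog in the frame of seat below -0.015 m and horizontal distance between dog and seat below 0.022 m), for 0.05 s.
At the end, for the whole second after the job is handed in: the blue-headed dog stands in the empty bore, its foot at least 53 mm deep (collar within 2 mm of the bush), within 16 mm of the zero mark, upright within 0.05 rad, the plug pushed down at least 11 mm, at rest and released (z of dog in the frame of seat below -0.053 m and horizontal distance between dog and seat below 0.016 m and angle between dog's own z axis and vertical below 0.05 rad and value of joint plug above 0.011 m and linear speed of dog below 0.02 m/s); the robot touches nothing.
It fails at once if the dog is pressed on the bush, block or plug with more than 35 N (contact force between dog and block above 35 N).
It fails at once if a bystander is moved by more than 25 mm (distance of any of brass_dog, oak_dog, plane, mallet, wax_tin, square, chisel, offcut from where it was at the start of the episode above 0.025 m).
It also fails if it takes over 72 s, if anything falls off the work surface, if the arm or the gripper's body presses on something with over 40 N, if the wrist force passes 120 N, or if a joint passes its speed limit or range.

## Working session

There is one attempt and no reset: what is moved stays moved. The work goes in short steps, Python scripts to look and compute and a tool call to move; the robot and the scene stay as the last step left them, time stands still between calls to the robot, and variables do not carry over. Pictures are saved under pics/ and viewed, at most 10 in all, crops included, and the job is handed in when it is done.

Besides the shell and the picture viewer there is one more tool, called after "Emit:" as name([rows], argument=value, ...), one row to a line, values as JSON. send_rows: Moves the arm, as the interface text tells. Its arguments: {"type":"object","properties":{"motion":{"type":"array"},"force":{"type":"number"}},"required":["motion"]}

```bash
mkdir -p pics
cat > h.py <<'E'
import numpy as np, cv2, json, os
from scipy.spatial.transform import Rotation as R
from rig import manip
def grab(name):
    s=manip.sense(); f=manip.grab_frame(name); im=np.asarray(f["frame"])
    fl=im.shape[0]/2/np.tan(np.radians(f["fovy"])/2)
    if "hand_eye" in f:
        T=np.eye(4);T[:3,:3]=R.from_rotvec(s["eef_rot"]).as_matrix();T[:3,3]=s["eef_pos"]
        M=T@np.array(f["hand_eye"]); e,A=M[:3,3],M[:3,:3]
    else:
        e=np.array(f["eye"]);a=np.array(f["attitude"])
        A=a if a.shape==(3,3) else R.from_rotvec(a).as_matrix() if a.size==3 else R.from_quat(a).as_matrix()
    return dict(im=im,f=fl,c=(f["cx"],f["cy"]),e=e,A=A,name=name)
def ray(g,p):
    d=np.array([(p[0]-g["c"][0])/g["f"],(p[1]-g["c"][1])/g["f"],1.]);return g["A"]@d
def plane(g,p,z):
    d=ray(g,p);return g["e"]+d*(z-g["e"][2])/d[2]
def proj(g,X):
    q=g["A"].T@(np.array(X)-g["e"]);return np.array([g["c"][0]+g["f"]*q[0]/q[2],g["c"][1]+g["f"]*q[1]/q[2]])
def tri(g1,p1,g2,p2):
    A=[];b=[]
    for g,p in((g1,p1),(g2,p2)):
        d=ray(g,p);d/=np.linalg.norm(d);P=np.eye(3)-np.outer(d,d);A.append(P);b.append(P@g["e"])
    return np.linalg.solve(sum(A),sum(b))
E
python3 - <<'E'
from h import *
f=manip.grab_frame("scene");print({k:v for k,v in f.items() if k!="frame"})
print({k:v for k,v in manip.grab_frame("wrist").items() if k!="frame"}, manip.tips_ahead)
print(manip.sense())
a=grab("scene");b=grab("side")
for g in(a,b): print(g["e"],g["A"],g["f"])
cv2.imwrite("pics/s1.png",a["im"]);cv2.imwrite("pics/s2.png",b["im"]);cv2.imwrite("pics/w1.png",grab("wrist")["im"])
E
```

```text
{'fovy': 50.26673204343957, 'cx': 255.19025912127864, 'cy': 190.1860988365115, 'eye': array([ 1.13903961, -0.63137522,  0.72423761]), 'attitude': array([-2.09810558, -0.83075943,  0.39326144])}
{'fovy': 65.49002703982191, 'cx': 253.43059631398808, 'cy': 185.6847741394615, 'hand_eye': array([[ 7.89109344e-04, -9.57802209e-01, -2.87427044e-01,
         7.29895309e-02],
       [ 9.99999439e-01,  5.52531172e-04,  9.04206234e-04,
         1.36219391e-04],
       [-7.07238327e-04, -2.87427596e-01,  9.57802107e-01,
        -1.18208406e-01],
       [ 0.00000000e+00,  0.00000000e+00,  0.00000000e+00,
         1.00000000e+00]])} 0.025
{'t': 0.1, 'joint_pos': array([-0.06819262,  0.41185465, -0.0127023 ,  1.59695114,  0.00561561,
        1.13427699, -0.08216136]), 'joint_velocities': array([-9.71447591e-04, -3.48422913e-03,  1.14411643e-04, -2.73940548e-03,
        9.35647297e-04, -3.06019366e-05,  2.91526777e-05]), 'tau': array([ 4.07594271e-03, -6.01830769e+01,  6.85093571e-01, -3.00088871e+01,
        1.40752629e-02,  6.54632138e-03,  2.04316666e-05]), 'eef_pos': array([ 6.24601595e-01, -4.93640166e-05,  2.55519309e-01]), 'eef_rot': array([-2.22071750e+00, -2.22083548e+00,  1.74300123e-03]), 'contact_force': array([0.3606456 , 0.32853335, 0.14852704]), 'torque': array([ 0.01544141,  0.01509801, -0.01463324]), 'gripper_force': 0.0, 'opening': 0.08538489845962964}
[ 1.13903961 -0.63137522  0.72423761] [[ 0.73284004  0.42210812 -0.53363866]
 [ 0.68029889 -0.44098659  0.58542655]
 [ 0.01178581 -0.7920578  -0.61033232]] 409.2555223793217
[0.41266525 1.09210946 0.88554184] [[-0.98878609 -0.08851214  0.12028165]
 [-0.1493088   0.56978975 -0.80811294]
 [ 0.00299255 -0.81700994 -0.57661582]] 491.2811274853644
```

View pics/s1.png

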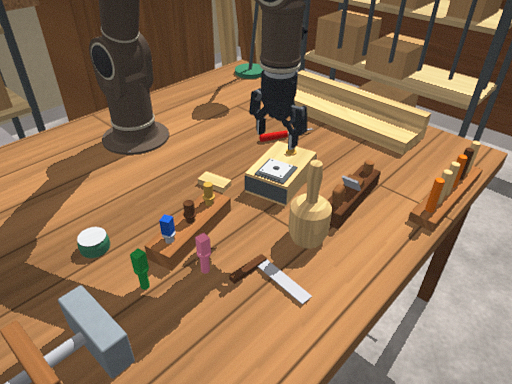

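View pics/s2.png

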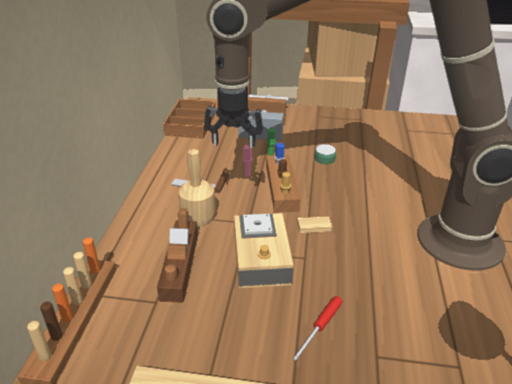

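Scene view: the blue square head is at (167,225), and it also shows at (280,151) in the side view. The bush with its dark bore is at (277,170) in the scene view and (257,222) in the side view. 
These could be mistaken for the dog: the oak dog at (189,210), the brass dog at (208,190), the green figure at (140,268) and the pink figure at (204,253). I choose the blue square head on a steel collar, standing in the caddy at (167,225).

Run:
```python
from h import *
a=grab("scene");b=grab("side")
def blob(g):
    h=cv2.cvtColor(g["im"],cv2.COLOR_BGR2HSV)
    m=cv2.inRange(h,(108,150,60),(128,255,255))
    n,l,s,c=cv2.connectedComponentsWithStats(m)
    i=[(s[k],c[k]) for k in range(1,n) if s[k][4]>25]
    print(g["name"],i);return max(i,key=lambda t:t[0][4])[1]
pa,pb=blob(a),blob(b);X=tri(a,pa,b,pb);print("blue",X)
print("bore rough",plane(a,(277,169),.08),plane(b,(257.5,222.5),.08))
print("oak", tri(a,(189,210),b,(283,165)),"brass",tri(a,(208,189),b,(286,181)))
c1=a["im"][190:270,120:240];c2=a["im"][135:205,235:330];c3=b["im"][135:215,240:330];c4=b["im"][205:290,225:300]
rs=lambda c:cv2.resize(c,(400,300),interpolation=cv2.INTER_CUBIC)
cv2.imwrite("pics/c1.png",np.vstack([np.hstack([rs(c1),rs(c2)]),np.hstack([rs(c3),rs(c4)])]))
```

```text
scene [(array([160, 215,  14,  21, 224], dtype=int32), array([166.61607143, 224.64285714]))]
side [(array([276, 143,   8,  15,  93], dtype=int32), array([279.35483871, 149.65591398]))]
blue [ 0.52544253 -0.25730786  0.09032487]
bore rough [0.55400931 0.09873917 0.08      ] [0.54392799 0.10403883 0.08      ]
oak [ 0.50842469 -0.18160081  0.0796533 ] brass [ 0.48774675 -0.09626432  0.08262914]
```

View pics/c1.png

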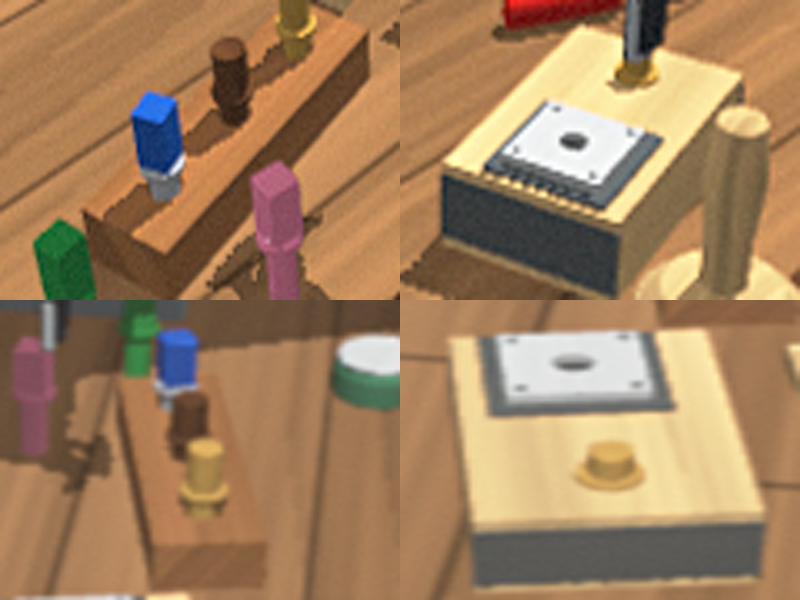

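The crop confirms the target: a blue square head with a steel collar in the caddy's end hole, next to the oak and brass dogs. The bore is the dark spot on the white bush top. I'll look at the bush from above first.

Emit:
send_rows([
  [[0.01,-0.04,-0.02],[0,0,0],1],
  [[0.06,-0.07,-0.02],[0,0,0],1],
  [[0.1,-0.075,-0.02],[0,0,0],1],
  [[0.1,-0.075,-0.02],[0,0,0],1],
  [[0.1,-0.075,-0.02],[0,0,0],1],
  [[0.1,-0.075,-0.02],[0,0,0],1],
])

```text
t: 1.1
eef_pos: [0.5503, 0.0986, 0.2762]
eef_rot: [2.223, 2.219, -0.001]
contact_force: [-0.3, 0.4, -0.6]
opening: 0.0852
gripper_force: 0.0
```

Run:
```python
from h import *
a=grab("scene");b=grab("side")
print("mallet top",tri(a,(314,165),b,(194,152)))
g=grab("wrist");print(manip.sense()["eef_pos"])
cv2.imwrite("pics/w2.png",g["im"]);np.savez("w2.npz",im=g["im"],f=g["f"],c=g["c"],e=g["e"],A=g["A"])
```

```text
mallet top [0.72881468 0.00873692 0.21962072]
[0.55023293 0.09901787 0.27616655]
```

View pics/w2.png

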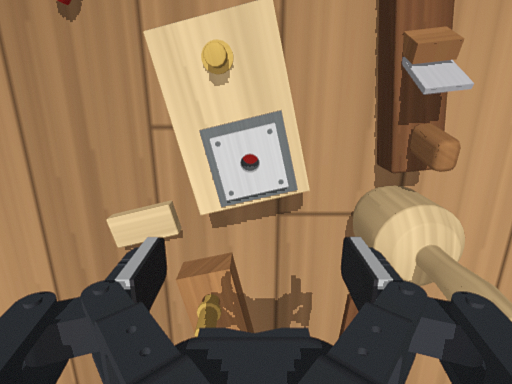

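Wrist view: the white bush plate has its bore, with the red plug inside, at (250,162). The brass stop is at (217,55), the mallet on the right at (410,235), and the offcut at (145,225). Next I measure the bore by contour.

Run:
```python
from h import *
z=np.load("w2.npz");g={k:z[k] for k in z.files}
h=cv2.cvtColor(g["im"],cv2.COLOR_BGR2HSV)
m=cv2.inRange(h,(0,0,175),(180,45,255));w=np.zeros_like(m);w[100:215,190:305]=m[100:215,190:305]
cs,hi=cv2.findContours(w,cv2.RETR_CCOMP,cv2.CHAIN_APPROX_NONE)
for c,hh in zip(cs,hi[0]):
    A=cv2.contourArea(c)
    if A<20: continue
    if hh[3]>=0:
        P=np.array([plane(g,p,.08) for p in c[:,0]])[:,:2].astype(np.float32)
        print("hole",A,cv2.minEnclosingCircle(P),P.mean(0))
    else:
        P=np.array([plane(g,p,.08) for p in c[:,0]])[:,:2].astype(np.float32)
        print("plate",A,cv2.minAreaRect(P*1000))
# block top outline
m=cv2.inRange(h,(12,40,170),(32,170,255));m[:,:130]=0;m[:,320:]=0;m[230:]=0
cs,_=cv2.findContours(cv2.morphologyEx(m,cv2.MORPH_OPEN,np.ones((5,5))),cv2.RETR_EXTERNAL,cv2.CHAIN_APPROX_NONE)
c=max(cs,key=cv2.contourArea)
P=np.array([plane(g,p,.068) for p in c[:,0]])[:,:2].astype(np.float32);print("block",cv2.minAreaRect(P*1000))
```

```text
plate 4073.0 ((546.2289428710938, 103.24102020263672), (70.18255615234375, 70.62945556640625), 13.386521339416504)
hole 29.5 ((0.5257234573364258, 0.06893770396709442), 0.0037893690168857574) [0.5255367  0.06914836]
hole 29.0 ((0.5802133083343506, 0.08212465047836304), 0.003959048539400101) [0.58021176 0.08226209]
hole 308.0 ((0.5463650822639465, 0.10338575392961502), 0.011504554189741611) [0.54636204 0.10325913]
hole 35.5 ((0.5121976137161255, 0.12333855032920837), 0.003844757564365864) [0.5124815  0.12367029]
hole 32.0 ((0.566360592842102, 0.13581925630569458), 0.0034507042728364468) [0.567268  0.1368494]
block ((533.9317016601562, 149.4979248046875), (173.21728515625, 222.2216796875), 3.555629253387451)
```

Emit:
send_rows([
  [[-0.06,-0.005,0],[0,0,0],1],
  [[-0.12,-0.01,0],[0,0,0],1],
  [[-0.18,-0.015,0],[0,0,0],1],
  [[-0.24,-0.02,0],[0,0,0],1],
  [[-0.3,-0.025,0],[0,0,0],1],
  [[-0.355,-0.025,0],[0,0,0],1],
  [[-0.355,-0.025,0],[0,0,0],1],
  [[-0.355,-0.025,0],[0,0,0],1],
])

```text
t: 2.25
eef_pos: [0.5249, -0.2548, 0.276]
eef_rot: [-2.222, -2.22, -0.0]
contact_force: [0.4, 0.6, 0.7]
opening: 0.0852
gripper_force: 0.0
```

Run:
```python
from h import *
g=grab("wrist");print(manip.sense()["eef_pos"])
cv2.imwrite("pics/w3.png",g["im"]);np.savez("w3.npz",im=g["im"],f=g["f"],c=g["c"],e=g["e"],A=g["A"])
```

```text
[ 0.52516223 -0.2539406   0.27608932]
```

View pics/w3.png

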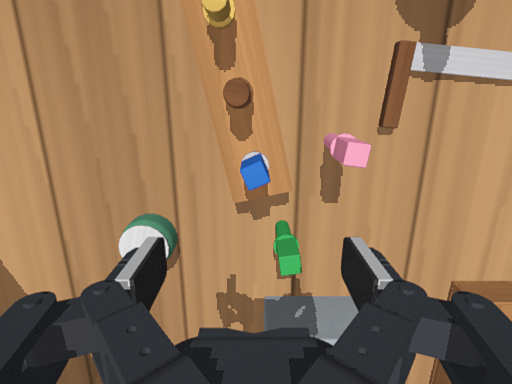

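Wrist view from above: the blue head is at (255,171), the oak dog at (237,93), the green peg at (288,255), and the pink peg at (350,150). Now I measure the head's yaw and position, and the distances to its neighbours.

Run:
```python
from h import *
z=np.load("w3.npz");g={k:z[k] for k in z.files}
h=cv2.cvtColor(g["im"],cv2.COLOR_BGR2HSV)
m=cv2.inRange(h,(105,150,40),(130,255,255));m[:140]=0;m[200:]=0
v=h[...,2];print(np.histogram(v[m>0],bins=12))
for t in(0,150,180,195):
    mm=((m>0)&(v>t)).astype(np.uint8)
    cs,_=cv2.findContours(mm,cv2.RETR_EXTERNAL,cv2.CHAIN_APPROX_NONE)
    if not cs: continue
    c=max(cs,key=cv2.contourArea)
    P=np.array([plane(g,p,.111) for p in c[:,0]])[:,:2].astype(np.float32);print(t,len(c),cv2.minAreaRect(P*1000))
for n,p in dict(pink=(352,152),green=(288,262),oak=(237,92)).items(): print(n,plane(g,p,.11))
cv2.imwrite("pics/c2.png",cv2.resize(g["im"][140:210,220:300],(800,600)[:2],interpolation=cv2.INTER_NEAREST)) if 0 else None
```

```text
(array([ 14,   4,   4,   3,  24, 108,   8,   5,  20,  16, 142, 350]), array([116. , 124.5, 133. , 141.5, 150. , 158.5, 167. , 175.5, 184. ,
       192.5, 201. , 209.5, 218. ]))
0 92 ((525.8713989257812, -252.85842895507812), (24.275165557861328, 29.522825241088867), 22.69468879699707)
150 92 ((525.8298950195312, -252.8938751220703), (24.02920913696289, 29.715871810913086), 22.00018310546875)
180 80 ((526.3772583007812, -255.9819793701172), (22.88410758972168, 23.11574935913086), 23.625320434570312)
195 78 ((526.1068115234375, -255.94400024414062), (22.373889923095703, 22.398828506469727), 24.1378231048584)
pink [ 0.62000989 -0.23319485  0.11      ]
green [ 0.56244276 -0.35273245  0.11      ]
oak [ 0.51030298 -0.17814964  0.11      ]
```

Emit:
send_rows([
  [[-0.001,0.001,0.03],[0,0,-0.15],0.55],
  [[-0.002,0.001,0.06],[0,0,-0.3],0.55],
  [[-0.002,0.001,0.09],[0,0,-0.41],0.55],
  [[-0.002,0.001,0.12],[0,0,-0.41],0.55],
  [[-0.002,0.001,0.15],[0,0,-0.41],0.55],
  [[-0.002,0.001,0.176],[0,0,-0.41],0.55],
  [[-0.002,0.001,0.176],[0,0,-0.41],0.55],
  [[-0.002,0.001,0.176],[0,0,-0.41],0.55],
], force=80)

```text
t: 3.3
eef_pos: [0.5269, -0.2563, 0.1013]
eef_rot: [1.72, 2.627, 0.001]
contact_force: [0.2, -0.1, 1.3]
opening: 0.047
gripper_force: 0.0
```

Emit:
send_rows([
  [[0,0,0],[0,0,0],0.0],
  [[0,0,0],[0,0,0],0.0],
  [[0,0,0],[0,0,0],0.0],
  [[0,0,0],[0,0,0],0.0],
  [[0,0,0],[0,0,0],0.0],
  [[0,0,0],[0,0,0],0.0],
], force=80)

```text
t: 4.05
eef_pos: [0.5268, -0.2573, 0.1018]
eef_rot: [1.722, 2.625, 0.001]
contact_force: [-1.7, 0.6, 7.4]
opening: 0.023
gripper_force: 79.2
```

Emit:
send_rows([
  [[0,0,-0.03],[0,0,0],0.0],
  [[0,0,-0.08],[0,0,0],0.0],
  [[0,0,-0.13],[0,0,0],0.0],
  [[0,0,-0.15],[0,0,0],0.0],
  [[0.04,0.02,-0.15],[0,0,0],0.0],
  [[0.09,0.045,-0.15],[0,0,0],0.0],
  [[0.14,0.07,-0.15],[0,0,0],0.0],
  [[0.19,0.095,-0.15],[0,0,0],0.0],
])

```text
t: 5.05
eef_pos: [0.5368, -0.0432, 0.2503]
eef_rot: [-1.723, -2.627, 0.0]
contact_force: [0.5, 0.2, -4.3]
opening: 0.0229
gripper_force: 79.7
```

Emit:
send_rows([
  [[0.05,0.025,0],[0,0,0],0.0],
  [[0.1,0.05,0],[0,0,0],0.0],
  [[0.133,0.067,0],[0,0,0],0.0],
  [[0.133,0.067,0],[0,0,0],0.0],
  [[0.133,0.067,0],[0,0,0],0.0],
  [[0.133,0.067,0],[0,0,0],0.0],
])

```text
t: 5.8
eef_pos: [0.5458, 0.1022, 0.2502]
eef_rot: [1.725, 2.625, -0.001]
contact_force: [-0.1, 0.2, -4.5]
opening: 0.0231
gripper_force: 79.6
```

Run:
```python
from h import *
s=manip.sense();print(s["eef_pos"],s["eef_rot"],s["contact_force"],s["torque"],s["opening"],s["t"])
G=[grab(n) for n in("scene","side","wrist")]
B=np.array([.5463,.1033,.08])
for g in G: print(g["name"],"bore",proj(g,B),"foot",proj(g,[s["eef_pos"][0],s["eef_pos"][1],s["eef_pos"][2]-.0955]))
a,b,w=[g["im"] for g in G]
pa=proj(G[0],B+[0,0,.07]).astype(int);pb=proj(G[1],B+[0,0,.07]).astype(int)
cr=lambda i,p:cv2.resize(i[p[1]-45:p[1]+45,p[0]-60:p[0]+60],(400,300),interpolation=cv2.INTER_CUBIC)
print(pa,pb)
cv2.imwrite("pics/c3.png",np.vstack([np.hstack([cr(a,pa),cr(b,pb)]),np.hstack([cv2.resize(w,(400,300)),cr(w,np.array([250,190]))])]))
```

```text
[0.54578961 0.1021716  0.25023743] [ 1.72548962e+00  2.62504967e+00 -1.12111480e-03] [-0.08196381  0.22778473 -4.49046685] [0.05470335 0.00296903 0.01645728] 0.02314248859769135 5.8
scene bore [275.95550275 167.235198  ] foot [276.73138602 144.2224936 ]
side bore [256.63783468 222.23564466] foot [257.16548234 198.84161214]
wrist bore [253.88096126 171.84687748] foot [252.85722752 196.99242981]
[277 145] [256 200]
```

View pics/c3.png

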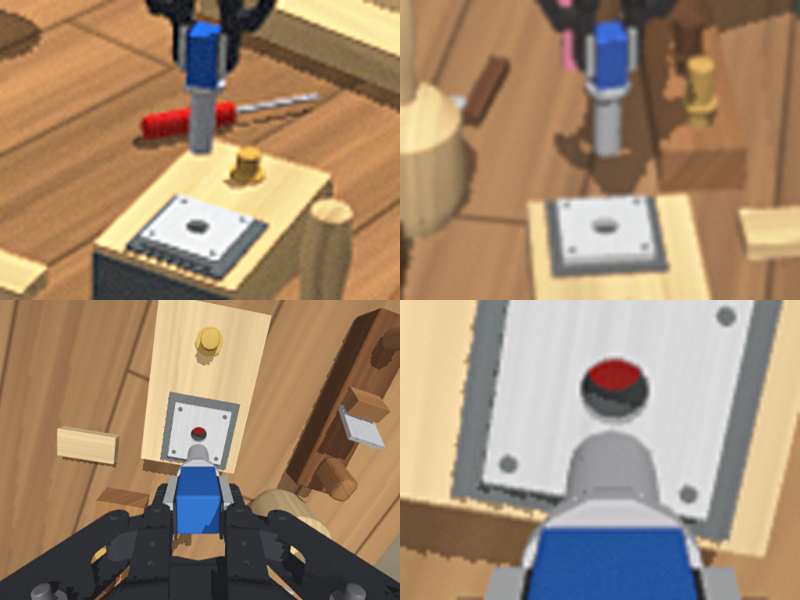

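The dog is held straight, with its foot visible next to the bore: the foot's front edge is near (254,185) and the bore near (254,172) in the wrist image. Now I measure the offset of foot to bore in this one view.

```bash
cat >> h.py <<'E'
def bore(g,lo=175):
    h=cv2.cvtColor(g["im"],cv2.COLOR_BGR2HSV);m=cv2.inRange(h,(0,0,lo),(180,45,255))
    p=proj(g,[.5463,.1033,.08]).astype(int);w=np.zeros_like(m);s=np.s_[max(p[1]-60,0):p[1]+60,p[0]-60:p[0]+60];w[s]=m[s]
    cs,hi=cv2.findContours(w,cv2.RETR_CCOMP,cv2.CHAIN_APPROX_NONE)
    return [(cv2.contourArea(c),cv2.fitEllipse(c),np.mean([plane(g,q,.08) for q in c[:,0]],0)) for c,k in zip(cs,hi[0]) if k[3]>=0 and cv2.contourArea(c)>100]
def totool(v,s): return R.from_rotvec(s["eef_rot"]).as_matrix().T@v
E
python3 - <<'E'
from h import *
s=manip.sense();g=grab("wrist");im=cv2.cvtColor(g["im"],cv2.COLOR_BGR2GRAY)
for b in bore(g): print(b, "rel TCP tool",totool(b[2]-s["eef_pos"],s))
print("col",im[176:196,252:256].mean(1).round())
for r in(190,194): print("row",r,im[r,232:276])
zf=s["eef_pos"][2]-.0958
for p in((253.5,184.5),(240,192),(267,192)):
    print(p,totool(plane(g,p,zf)-s["eef_pos"],s))
E
```

```text
(347.0, ((253.88876342773438, 172.00491333007812), (20.28102684020996, 21.91872787475586), 94.50929260253906), array([0.54643798, 0.10337328, 0.08      ])) rel TCP tool [0.00041507 0.00080679 0.17031945]
col [ 76.  87.  84.  86. 130. 166. 185. 212. 176. 153. 152. 154. 155. 156.
 155. 155. 156. 155. 155. 156.]
row 190 [216 215 212 213 216 220 218 217 218 204 144 127 136 142 149 150 152 155
 154 154 154 157 155 155 156 157 157 158 157 156 150 147 162 196 218 219
 218 217 216 218 218 215 215 216]
row 194 [213 213 213 214 218 218 218 218 203 129 127 137 143 147 150 152 152 154
 156 156 155 155 155 156 157 157 157 156 155 155 153 150 147 150 194 221
 218 216 217 218 217 216 216 218]
(253.5, 184.5) [0.00959    0.00028834 0.09579792]
(240, 192) [ 0.00369166 -0.0098751   0.09580017]
(267, 192) [0.00370431 0.01046236 0.09579819]
```

The dog's axis lies on the TCP axis within about 0.3 mm. The bore is at tool offset (+0.4, +0.8) mm. I'll tilt 0.22 rad and stage the foot 6 mm above the mouth.

Emit:
send_rows([
  [[0.007,0,0.02],[0,-0.08,0],0.0],
  [[0.015,0.001,0.04],[0,-0.16,0],0.0],
  [[0.0205,0.001,0.06],[0,-0.22,0],0.0],
  [[0.0205,0.001,0.0707],[0,-0.22,0],0.0],
  [[0.0205,0.001,0.0707],[0,-0.22,0],0.0],
  [[0.0205,0.001,0.0707],[0,-0.22,0],0.0],
])

```text
t: 6.75
eef_pos: [0.5394, 0.122, 0.1804]
eef_rot: [1.622, 2.467, -0.177]
contact_force: [0.4, 0.0, -5.0]
opening: 0.023
gripper_force: 79.5
```

Run:
```python
from h import *
s=manip.sense();Rm=R.from_rotvec(s["eef_rot"]).as_matrix()
print(s["eef_pos"],s["contact_force"],s["torque"],"foot",s["eef_pos"]+.0958*Rm[:,2],"lean",np.arccos(-Rm[2,2]),"z",Rm[:,2],"x",Rm[:,0])
G=[grab(n) for n in("scene","side","wrist")]
B=np.array([.5463,.1033,.08])
cr=lambda g,k:cv2.resize(g["im"][(p:=proj(g,B).astype(int))[1]-int(k*.75):p[1]+int(k*.75),p[0]-k:p[0]+k],(400,300),interpolation=cv2.INTER_CUBIC)
print(proj(G[2],B))
cv2.imwrite("pics/c4.png",np.vstack([np.hstack([cr(G[0],40),cr(G[1],40)]),np.hstack([cr(G[2],40),cr(G[2],100)])]))
```

```text
[0.5394372  0.12195216 0.18044631] [ 4.08362146e-01  4.58280281e-03 -5.00876891e+00] [0.35276394 0.13075148 0.02176615] foot [0.54782962 0.10283327 0.08694939] lean 0.21971521739320501 z [ 0.0876036  -0.19957092 -0.97595956] x [-0.38685321  0.89601524 -0.21794788]
[251.42126284 190.96137304]
```

View pics/c4.png

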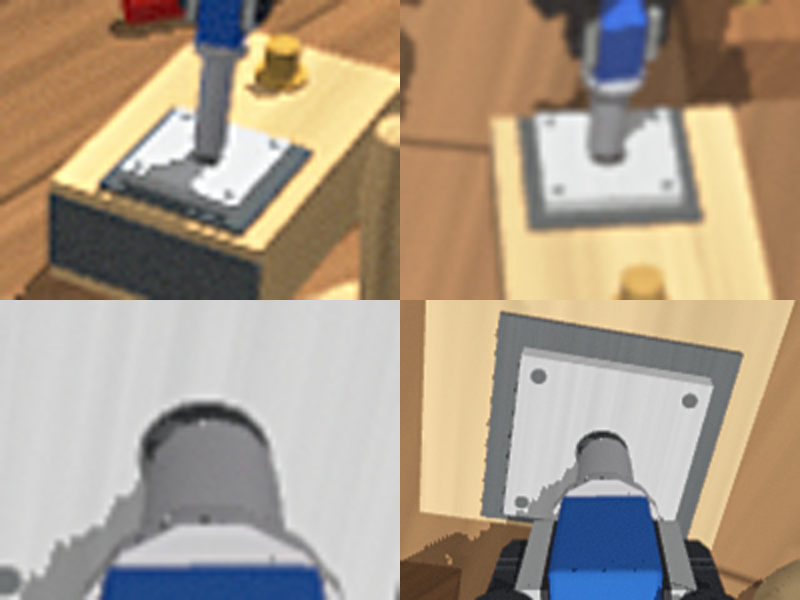

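The tilted foot sits over the bore. In the wrist crop the bore arc is centred near x=204 and the shaft near x=208 (5x scale), so the dog is about 0.8–1 mm too far in +y. I'll correct that and descend straight down.

Emit:
send_rows([
  [[0,-0.001,0],[0,0,0],0.0],
  [[0.0004,-0.001,0.002],[0,0,0],0.0],
  [[0.0009,-0.001,0.004],[0,0,0],0.0],
  [[0.0013,-0.001,0.006],[0,0,0],0.0],
  [[0.0013,-0.001,0.006],[0,0,0],0.0],
])

```text
t: 7.52
eef_pos: [0.5379, 0.1223, 0.1733]
eef_rot: [1.619, 2.468, -0.179]
contact_force: [1.9, -1.2, -4.9]
opening: 0.0225
gripper_force: 79.4
```

```bash
cat > st.py <<'E'
from h import *
s=manip.sense();Rm=R.from_rotvec(s["eef_rot"]).as_matrix();B=np.array([.5463,.1033,.08])
d=s["eef_pos"]+.0958*Rm[:,2]-B
print("t",s["t"],"F",s["contact_force"].round(1),"T",s["torque"].round(2),"foot-bore x,y,z",(d*1e3).round(2),"u,v",(np.array([-.4,.917])@d[:2]*1e3).round(2),(np.array([.917,.4])@d[:2]*1e3).round(2),"lean",np.arccos(-Rm[2,2]).round(4),"open",s["opening"])
print("world axes in tool: down",totool([0,0,-1],s).round(3),"u",totool([-.4,.917,0],s).round(3))
E
python3 st.py
```

```text
t 7.525 F [ 1.9 -1.2 -4.9] T [ 0.04 -0.29  0.05] foot-bore x,y,z [-0.06 -0.24 -0.16] u,v -0.19 -0.15 lean 0.2205 open 0.022547263818934397
world axes in tool: down [ 0.219 -0.     0.976] u [ 0.976 -0.001 -0.219]
```

Emit:
send_rows([
  [[-0.0003,0,0.001],[0,0,0],0.0],
  [[-0.0002,0,0.002],[0,0,0],0.0],
  [[-0.0002,0,0.002],[0,0,0],0.0],
])

```text
t: 7.9
eef_pos: [0.5381, 0.1219, 0.1716]
eef_rot: [1.619, 2.469, -0.179]
contact_force: [0.4, -2.5, -2.5]
opening: 0.0231
gripper_force: 79.6
```

```bash
python3 st.py
```

```text
t 7.9 F [ 0.4 -2.5 -2.5] T [ 0.   -0.22  0.04] foot-bore x,y,z [ 0.11 -0.63 -1.92] u,v -0.62 -0.15 lean 0.2202 open 0.023090628404108846
world axes in tool: down [ 0.218 -0.     0.976] u [ 0.976 -0.001 -0.218]
```

Edge-first start achieved: foot centre is 1.9 mm below the mouth at 0.22 rad lean, with low forces. Next I straighten it about the foot.

Emit:
send_rows([
  [[-0.0051,0,0.0001],[0,0.055,0],0.0],
  [[-0.0102,0,0.0005],[0,0.11,0],0.0],
  [[-0.0152,0,0.0012],[0,0.165,0],0.0],
  [[-0.0203,0,0.0022],[0,0.22,0],0.0],
  [[-0.0203,0,0.0022],[0,0.22,0],0.0],
  [[-0.0203,0,0.0022],[0,0.22,0],0.0],
])

```text
t: 8.65
eef_pos: [0.5459, 0.1033, 0.1737]
eef_rot: [1.722, 2.627, -0.002]
contact_force: [1.9, -2.5, -3.9]
opening: 0.0233
gripper_force: 79.5
```

```bash
python3 st.py
```

```text
t 8.65 F [ 1.9 -2.5 -3.9] T [-0.7  -0.45  0.03] foot-bore x,y,z [-0.38 -0.19 -2.12] u,v -0.02 -0.42 lean 0.0016 open 0.023292412610260615
world axes in tool: down [0.002 0.    1.   ] u [ 1.    -0.001 -0.002]
```

Emit:
send_rows([
  [[-0.0003,0.0003,0.001],[0,0,0],0.0],
  [[-0.0004,0.0003,0.003],[0,0,0],0.0],
  [[-0.0004,0.0003,0.005],[0,0,0],0.0],
  [[-0.0004,0.0003,0.005],[0,0,0],0.0],
])

```text
t: 9.15
eef_pos: [0.5464, 0.1033, 0.1686]
eef_rot: [-1.722, -2.627, 0.0]
contact_force: [1.9, -1.7, -4.3]
opening: 0.023
gripper_force: 79.6
```

```bash
python3 st.py
```

```text
t 9.15 F [ 1.9 -1.7 -4.3] T [-0.51 -0.45  0.02] foot-bore x,y,z [ 0.07 -0.02 -7.23] u,v -0.04 0.06 lean 0.0001 open 0.0230484612136008
world axes in tool: down [-0.  0.  1.] u [ 1.    -0.001  0.   ]
```

Emit:
send_rows([
  [[-0.0003,0,0.003],[0,0,0],0.0],
  [[-0.0003,0,0.006],[0,0,0],0.0],
  [[-0.0003,0,0.009],[0,0,0],0.0],
  [[-0.0003,0,0.013],[0,0,0],0.0],
  [[-0.0003,0,0.013],[0,0,0],0.0],
])

```text
t: 9.78
eef_pos: [0.5463, 0.1029, 0.1553]
eef_rot: [-1.722, -2.627, 0.001]
contact_force: [0.7, 0.1, -4.3]
opening: 0.0231
gripper_force: 79.5
```

```bash
python3 st.py
```

```text
t 9.775 F [ 0.7  0.1 -4.3] T [-0.15 -0.16  0.01] foot-bore x,y,z [ -0.05  -0.4  -20.47] u,v -0.35 -0.2 lean 0.0007 open 0.02308452290905136
world axes in tool: down [-0.     0.001  1.   ] u [ 1.    -0.001  0.   ]
```

Emit:
send_rows([
  [[0,0,0.004],[0,0,0],0.0],
  [[0,0,0.008],[0,0,0],0.0],
  [[0,0,0.012],[0,0,0],0.0],
  [[0,0,0.016],[0,0,0],0.0],
  [[0,0,0.019],[0,0,0],0.0],
  [[0,0,0.019],[0,0,0],0.0],
])

```text
t: 10.52
eef_pos: [0.5464, 0.1028, 0.1365]
eef_rot: [-1.723, -2.627, 0.001]
contact_force: [0.6, -0.2, -3.7]
opening: 0.0229
gripper_force: 79.6
```

```bash
python3 st.py
```

```text
t 10.525 F [ 0.6 -0.2 -3.7] T [-0.03 -0.    0.05] foot-bore x,y,z [  0.07  -0.51 -39.27] u,v -0.49 -0.14 lean 0.0005 open 0.02287004611770517
world axes in tool: down [-0.  0.  1.] u [ 1.    -0.001  0.   ]
```

Next I push slowly against the plug, stopping about 2 mm short of the collar contact.

Emit:
send_rows([
  [[0,0,0.002],[0,0,0],0.0],
  [[0,0,0.004],[0,0,0],0.0],
  [[0,0,0.006],[0,0,0],0.0],
  [[0,0,0.008],[0,0,0],0.0],
  [[0,0,0.01],[0,0,0],0.0],
  [[0,0,0.012],[0,0,0],0.0],
  [[0,0,0.0135],[0,0,0],0.0],
  [[0,0,0.0135],[0,0,0],0.0],
])

```text
t: 11.52
eef_pos: [0.5467, 0.1029, 0.1231]
eef_rot: [1.723, 2.627, 0.0]
contact_force: [0.3, -0.8, 0.1]
opening: 0.0229
gripper_force: 80.2
```

```bash
python3 st.py
```

```text
t 11.525 F [ 0.3 -0.8  0.1] T [ 0.02 -0.02 -0.03] foot-bore x,y,z [  0.44  -0.4  -52.68] u,v -0.54 0.24 lean 0.0003 open 0.022909252586313333
world axes in tool: down [-0. -0.  1.] u [ 1.    -0.001  0.   ]
```

Emit:
send_rows([
  [[0,0,0.0008],[0,0,0],0.0],
  [[0,0,0.0015],[0,0,0],0.0],
  [[0,0,0.0015],[0,0,0],0.0],
])

```text
t: 11.9
eef_pos: [0.5467, 0.1029, 0.1218]
eef_rot: [1.723, 2.627, 0.0]
contact_force: [-0.6, -1.0, 1.7]
opening: 0.023
gripper_force: 80.5
```

```bash
python3 st.py
```

```text
t 11.9 F [-0.6 -1.   1.7] T [ 0.03 -0.04  0.02] foot-bore x,y,z [  0.46  -0.41 -53.96] u,v -0.56 0.25 lean 0.0004 open 0.022979592818766416
world axes in tool: down [ 0. -0.  1.] u [ 1.    -0.001 -0.   ]
```

Emit:
send_rows([
  [[0,0,0.0006],[0,0,0],0.0],
  [[0,0,0.001],[0,0,0],0.0],
  [[0,0,0.001],[0,0,0],0.0],
])

```text
t: 12.28
eef_pos: [0.5467, 0.1029, 0.1209]
eef_rot: [1.723, 2.627, 0.0]
contact_force: [1.1, 1.0, 1.1]
opening: 0.0231
gripper_force: 80.5
```

```bash
python3 st.py
```

```text
t 12.275 F [1.1 1.  1.1] T [ 0.04 -0.07  0.02] foot-bore x,y,z [  0.44  -0.41 -54.95] u,v -0.55 0.24 lean 0.0003 open 0.023080482781606595
world axes in tool: down [ 0. -0.  1.] u [ 1.    -0.001 -0.   ]
```

Emit:
send_rows([
  [[0,0,0.0004],[0,0,0],0.0],
  [[0,0,0.0008],[0,0,0],0.0],
  [[0,0,0.0008],[0,0,0],0.0],
])

```text
t: 12.65
eef_pos: [0.5467, 0.1029, 0.1207]
eef_rot: [1.723, 2.627, 0.001]
contact_force: [-1.4, -1.6, 9.0]
opening: 0.0233
gripper_force: 81.5
```

```bash
python3 st.py
python3 - <<'E'
from h import *
G=[grab(n) for n in("scene","side","wrist")];B=np.array([.5463,.1033,.09])
cr=lambda g,k:cv2.resize(g["im"][(p:=proj(g,B).astype(int))[1]-int(k*.75):p[1]+int(k*.75),p[0]-k:p[0]+k],(400,300),interpolation=cv2.INTER_CUBIC)
cv2.imwrite("pics/c5.png",np.vstack([np.hstack([cr(G[0],28),cr(G[1],28)]),np.hstack([cr(G[2],32),cr(G[0],70)])]))
E
```

```text
t 12.65 F [-1.4 -1.6  9. ] T [-0.18  0.5   0.02] foot-bore x,y,z [  0.48  -0.4  -55.05] u,v -0.56 0.28 lean 0.0006 open 0.02334484615783531
world axes in tool: down [ 0.    -0.001  1.   ] u [ 1.    -0.001 -0.   ]
```

View pics/c5.png

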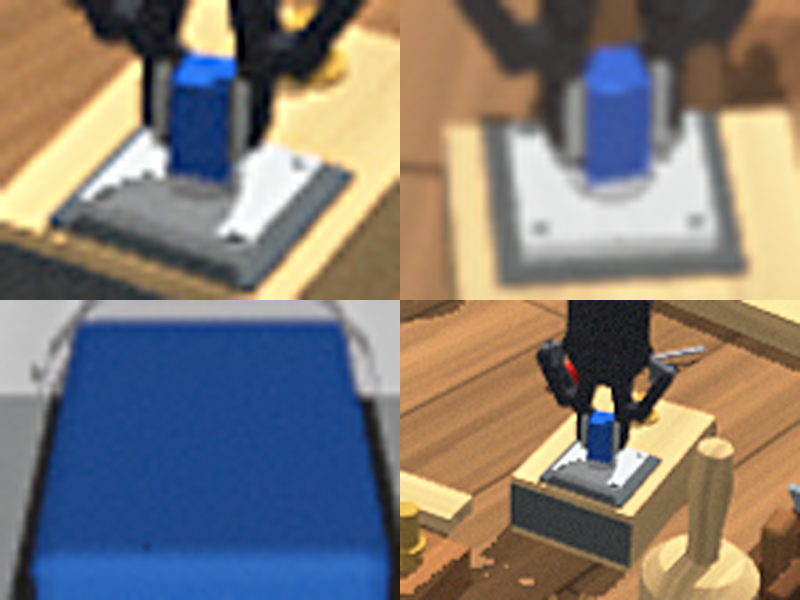

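The force rose to 9 N and the descent stopped at 55 mm depth. In the picture the collar sits flat on the bush, under the blue head at (205,180) of the first crop. Next I release and back off straight up.

Emit:
send_rows([
  [[0,0,0],[0,0,0],0.5],
  [[0,0,0],[0,0,0],0.5],
  [[0,0,0],[0,0,0],0.55],
  [[0,0,0],[0,0,0],0.55],
])

```text
t: 13.3
eef_pos: [0.5465, 0.1028, 0.1198]
eef_rot: [-1.723, -2.627, 0.0]
contact_force: [0.1, 0.1, -0.3]
opening: 0.047
gripper_force: 0.0
```

Emit:
send_rows([
  [[0,0,-0.02],[0,0,0],0.55],
  [[0,0,-0.05],[0,0,0],0.55],
  [[0,0,-0.09],[0,0,0],0.55],
  [[0,0,-0.14],[0,0,0],0.55],
  [[0,0,-0.16],[0,0,0],0.55],
  [[0,0,-0.16],[0,0,0],0.55],
  [[0,0,-0.16],[0,0,0],0.55],
])

```text
t: 14.18
eef_pos: [0.546, 0.1027, 0.2788]
eef_rot: [-1.722, -2.626, 0.002]
contact_force: [0.2, 0.1, -0.8]
opening: 0.0466
gripper_force: 0.0
```

```bash
python3 st.py
python3 - <<'E'
from h import *
G=[grab(n) for n in("scene","side","wrist")];B=np.array([.5463,.1033,.09])
cr=lambda g,k:cv2.resize(g["im"][max((p:=proj(g,B).astype(int))[1]-int(k*.75),0):p[1]+int(k*.75),p[0]-k:p[0]+k],(400,300),interpolation=cv2.INTER_CUBIC)
cv2.imwrite("pics/c6.png",np.vstack([np.hstack([cr(G[0],28),cr(G[1],28)]),np.hstack([cv2.resize(G[2]["im"],(400,300)),cv2.resize(G[0]["im"],(400,300))])]))
E
```

```text
t 14.175 F [ 0.2  0.1 -0.8] T [-0.03  0.06 -0.02] foot-bore x,y,z [ -0.46  -0.68 103.05] u,v -0.44 -0.7 lean 0.0016 open 0.046583411946116225
world axes in tool: down [-0.     0.002  1.   ] u [ 1.    -0.001  0.   ]
```

View pics/c6.png

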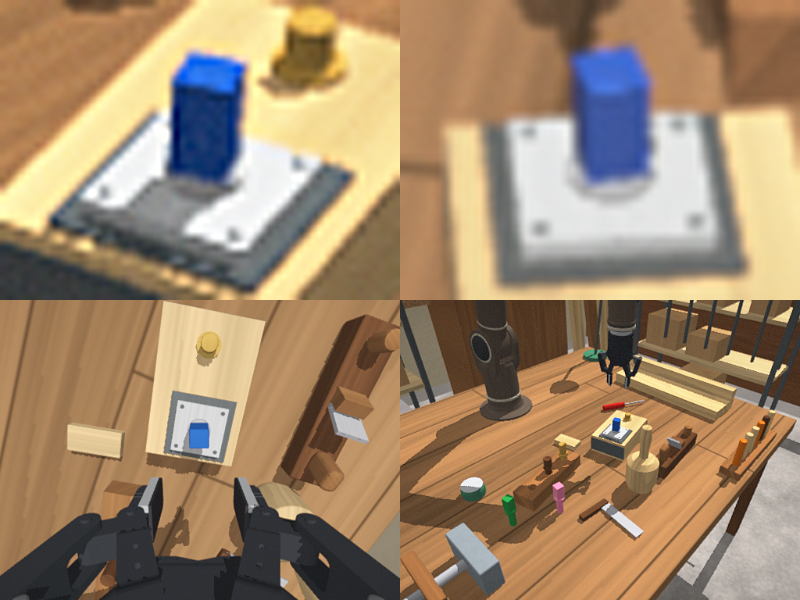

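The dog stands upright in the bush with its collar down, at (205,120) in the first crop. The gripper is clear and nothing else has moved.

```bash
python3 -c "
from rig import manip
print(manip.hand_in())"
```

```text
the job is handed in; nothing more can be done
None
```

The blue-headed steel dog is in the bush's bore: started edge-first at 0.22 rad, straightened, pushed to about 55 mm with the collar down, then released and handed in at about 14 s; the wrist force stayed under about 10 N, no verdict was returned, and I had no direct reading of the plug.

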